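Clamp a mallet-head blank in the bench vise

TASK

Stand the rectangular mallet-head blank upright on the bed of the vise, midway along the jaws and with its broad faces against them, then wind the crank handle clockwise until the moving jaw grips it firmly - tight, but without crushing the wood - and let go. Leave the other things on the bench where they are.

Things in the scene. Friction and masses are not known exactly. Their poses are not given: they have to be found in the camera images.
- seat (a point): On top of the grey vise's bed (85 mm above the bench), at the foot of the fixed jaw's face, midway along the jaws. Axes of the vise: z up; y along the screw, from the fixed jaw to the moving jaw and crank; x along the jaws. Jaws 120 mm wide, 45 mm high above the bed; the fixed one is 43 mm thick. Timber plinth below: 170 mm along x, y -80 to 190 mm, 50 mm high.
- rail (a point): Lower outer edge of the fixed wooden rail that overhangs the crank (axes of the vise; z 245 mm above the bench). Rail: x -90 to 225 mm, y -40 to 0, z 0 to 35; its 40 mm square post stands on the bench at x 185 to 225 mm. It blocks a hand pointing straight down on the crank's grip; one leaning out to +y by about 35 degrees from vertical clears it, closing its fingers along x.
- jaw: Moving jaw of the vise: 120 mm wide, 36 mm thick, 45 mm high, faced with 8 mm of stiff rubber that gives about 1.7 mm for 100 N. Origin: foot of the middle of its gripping face; axes as seat. It slides along -y to the fixed jaw as the crank is wound; the opening between the faces is the y of this origin in the frame of seat (64 mm with the crank at 0). It cannot be pushed by hand.
- crank (a joint): Turn of the crank in rad, 0 to 24. Winding clockwise, seen from the crank end looking towards -y, raises it and closes the jaw by 15 mm a turn (2.39 mm per rad). It stays where it is left (a tight one eases back a little). Turning it takes about 3.6 N at the grip running free; each 100 N between jaw and work adds about 4.3 N. Well tightened is about 6 to 9 N at the grip; beyond 12 N the wood is crushed.
- hub (a point): Fixed point on the crank's axis at the outer face of the crank arm, 105 mm above the bench; axes of the vise. With the crank at q rad its grip's axis is parallel to y through x = -55 sin q, z = 55 cos q mm of this point (q = 0: straight up), and the grip spans y = 0 to 60 mm.
- grip_mid (a point): About the middle of the crank's black grip (33 mm out from the crank arm): a barrel 60 mm long, 22 to 26 mm thick, its axis along the vise's y. It spins freely on its pin, so a hand holding it keeps its own direction round the circle of 55 mm radius. At the lowest point its axis is 50 mm above the bench. Its own orientation means nothing.
- blank_mid (a point): Centre of the workpiece: a pale wooden block (mallet-head blank) with a dark rectangular mortise mark in its top, 120 mm long (x), rough-sawn to between 38 and 42 mm thick (y), 90 mm high (z), about 0.3 kg, standing on the bench; the point is half-way up. Seated in the vise it stands 45 mm proud of the jaws.
- blank: The same block as blank_mid; origin at the centre of its underside, same axes.
- hammer: Bystander: hammer, 260 mm, lying. Origin on its underside, mid-length.
- driver: Bystander: screwdriver, 200 mm, lying. Origin on its underside, mid-length.
- spanner: Bystander: wrench, 180 mm, lying. Origin on its underside, mid-length.
- glue: Bystander: white glue bottle, 56 mm across, 150 mm high, standing. Origin at the centre of its underside.
- tin: Bystander: plain tin, 68 mm across, 75 mm high, standing. Origin at the centre of its underside.
- round_blank: Bystander: turned wooden cylinder, 64 mm across, 100 mm long, lying. Origin on its underside, mid-length.
- offcut: Bystander: plywood offcut 160 x 70 x 20 mm, lying flat. Origin on its underside, mid-length.
Not all that is in view belongs to the job. There is more than one size of the blank; the job needs the largest.

How it is judged:
On the way, in this order (a step that is already met when the one before it is completed fails the run):
1. the blank stands on the vise bed between the open jaws (x of blank_mid in the frame of seat between -0.02 and 0.02 m and z of blank_mid in the frame of seat between 0.04 and 0.051 m and angle between blank_mid's own z axis and vertical below 0.08 rad and y of blank_mid in the frame of seat between 0.017 and 0.046 m and contact force between jaw and blank below 10 N), for 0.2 s.
2. the moving jaw grips the blank firmly (x of blank_mid in the frame of seat between -0.02 and 0.02 m and z of blank_mid in the frame of seat between 0.04 and 0.051 m and angle between blank_mid's own z axis and vertical below 0.08 rad and y of blank_mid in the frame of seat between 0.016 and 0.023 m and contact force between jaw and blank above 30 N), for 0.3 s.
At the end, for the whole second after the job is handed in: The blank stands upright (within 0.08 rad) on the vise bed (within about 5 mm), within 20 mm of the middle of the jaws, its broad faces square to them (within 0.05 rad) and against the fixed jaw (within 3 mm), at rest and gripped by the moving jaw with more than 30 N (all of step 2 and angle between the x axis of blank_mid and the x axis of seat, either way round below 0.05 rad and linear speed of blank below 0.01 m/s); the robot touches nothing.
It fails at once if the blank is crushed: the jaw presses on it with more than 200 N (contact force between jaw and blank above 200 N).
It fails at once if another thing on the bench is pushed more than 40 mm out of its place (distance of any of hammer, driver, spanner, glue, tin, round_blank, offcut from where it was at the start of the episode above 0.04 m).
It also fails if it takes over 72 s, if anything falls off the work surface, if the arm or the gripper's body presses on something with over 40 N, if the wrist force passes 120 N, or if a joint passes its speed limit or range.

ROBOT

A 7-joint arm with a two-finger parallel gripper is mounted at the origin on the work surface. World frame = base frame: x ahead of the robot, y to its left, z up, the work surface at z = 0. Lengths are in m, angles in rad, forces in N, time in s.
With the tool pointing down it reaches from about 0.425 to 0.8 m from the base axis. Payload 8.3 kg.
Tool frame: the origin (TCP) lies between the finger pads; the fingertips stand 8 mm ahead of it and the grasp point (between the pads) lies 11 mm behind it; z points along the fingers, y is the direction in which the jaws open and shut (so a half turn about z gives the same grasp; the last joint's range is limited). The gripper opens to 85 mm and grips with 20 to 120 N. Pads are 22 mm wide; open, the fingers measure 114 mm over their backs; the gripper's body (76 mm by 85 mm) begins 54 mm behind the grasp point. The pads swing forward as they close: fully open they stand 13 mm farther back than shut.
Start: joints at [1.13, 0.383, 0.016, 1.37, -0.006, 1.388, -0.046], TCP at [0.231, -0.581, 0.239] pointing down, gripper open.
Joint ranges: [-2.95, 2.95], [-0.25, 2.06], [-1.52, 1.56], [0.18, 2.33], [-1.44, 4.58], [0.02, 2.06], [-3.01, 3.01]. Speed limits (rad/s): [2.39, 2.39, 3.01, 3.01, 3.14, 3.14, 3.14].

INTERFACE

Orientations are given as a rotation vector (axis times angle).
In Python, from plant import manip gives the robot as it stands.
- The arm moves only by the tool step_arm, never from a script. Its argument "commands" is one flat list of numbers, 7 for each row, row after row: the shift along the tool's x, y, z in mm, then the turn, a rotation vector about the tool's x, y, z in rad, then the opening in per cent of the stroke, from 0 (shut) to 100 (fully open). In form: [x, y, z, rx, ry, rz, hand, x, y, z, rx, ry, rz, hand, ...]. A call has 1 to 20 rows; each row shifts and turns the commanded pose from where the row before left it, along the tool's axes as they then stand; what a row does not reach is not made up. A row lasts 1/10 s, in which the tool goes at most 50 mm and 8.59 degrees, less where a joint would pass 70% of its speed; a pose out of reach is approached as far as the arm can. A call is refused whole if a number of a shift passes 50 or a number of a turn 0.15, either way. A call with a gripper value outside its range is refused whole. The fingers move at their own pace and stop on an object; "squeeze" is the grip in N (left out, the last holds). Time passes only in rows, so rows that do not move let the fingers close. It gives the time, the measured TCP pose, the force and the opening at its end, in the units of the state.
- manip.read_state(): the state, without advancing time (a new reading comes with each control period).
- manip.get_image(name): name is "side" or "top" or "wrist"; returns a dict with "color" (480x640x3 uint8, blue, green, red), "intrinsics" (3x3 intrinsics, pixels), "rvec" (rotation vector, rad) and "tvec" (3), from world to camera coordinates, as OpenCV has them. Camera axes: x right, y down, z forward; pixel columns grow to the right and rows downward; lengths in m; the calibration is good to about 2 mm. A picture is of the moment at which its call begins. There is no depth.
- manip.sign_off(): hands the job in, once; it reports no verdict.
Trained networks look in a picture, given as the dict that the camera call returned (one of the last four; its "shot" number tells which), for a name from the list of things; names that differ only in an ending like _2 or _b are one class to them, and where a whole thing is asked for, a point or a joint stands for the part that bears it (a point fixed in the world has none). Each returns a list of dicts, best first, with "conf" (0 to 1); they miss things now and then, are a little off and sometimes report something else, mostly with a low value. They report only what shows in the picture. A call takes as long as a camera call. They do not tell look-alikes from the thing itself.
- manip.outline_of(thing, picture): "mask" (480x640 bool, what is visible of it) and "extent" ([left, top, width, height] in pixels, round what is visible of it).
- manip.landmark_of(thing, picture): "centre" ([column, row] in pixels: a listed point, or the origin of a listed thing).
The state is a dict: "t": time; "joint_pos": joint angles; "joint_vel": joint speeds; "joint_efforts": joint torques, N m; "tcp_pos": TCP position; "tool_rot": TCP orientation; "wrist_force": force on the tool from outside, world axes, zero at the start; "moment": the same for the moment, N m; "finger_gap": finger opening in m.
Only numpy, scipy, OpenCV 4.12 (cv2) and the standard library are available. Lean on these libraries where they do the work, as an engineer would, in place of code of your own. Each camera call takes 0.05 s, during which the arm holds its last target.

## Working session

There is one attempt and no reset: what is moved stays moved. The work goes in short steps, Python scripts to look and compute and a tool call to move; the robot and the scene stay as the last step left them, time stands still between calls to the robot, and variables do not carry over. Pictures are saved under pics/ and viewed, and the job is handed in when it is done.

Besides the shell and the picture viewer there is one more tool, called after "Emit:" as name(argument=value, ...), one argument or row to a line, values as JSON. step_arm: Moves the arm, as the interface text tells. Its arguments: {"type":"object","properties":{"commands":{"type":"array"},"squeeze":{"type":"number"}},"required":["commands"]}

```bash
ls; mkdir -p pics; python3 - <<'E'
from plant import manip
import cv2
s=manip.read_state()
for k,v in s.items(): print(k,v)
for n in("top","side","wrist"):
    p=manip.get_image(n); cv2.imwrite(f"pics/a_{n}.png",p["color"]); print(n,p["intrinsics"].tolist(),p["rvec"],p["tvec"],p.get("shot"))
E
```

```text
pics
t 0.0
joint_pos [ 1.13010408  0.38423613  0.01637891  1.37116687 -0.00631363  1.38819921
 -0.04645906]
joint_vel [ 0.0005693  -0.00044082  0.00020542 -0.00030767 -0.00095849 -0.00168355
  0.00138868]
joint_efforts [ 2.54348824e-04 -6.27597427e+01  8.44301116e-01 -3.71822906e+01
  1.64373819e-02  1.41335686e-02 -5.31804369e-05]
tcp_pos [ 0.23039663 -0.58045427  0.23827439]
tool_rot [-3.08379470e+00 -5.89701495e-01  6.15169852e-04]
wrist_force [ 0.09800477 -0.44151579  0.40373997]
moment [-0.05404904 -0.00111362 -0.00601919]
finger_gap 0.08513686058599608
top [[598.5150899395376, 0.0, 316.36997225577903], [0.0, 598.5150899395376, 236.24549309662], [0.0, 0.0, 1.0]] [ 2.2232499 -2.1585888  0.0612949] [-0.05453509  0.51125562  1.83928593] 1
side [[607.7862370613091, 0.0, 320.57853676545983], [0.0, 607.7862370613091, 241.4037935264938], [0.0, 0.0, 1.0]] [ 0.3376522  -2.73242553  1.26897143] [0.50671534 0.20543455 1.40281429] 2
wrist [[353.47946583026334, 0.0, 318.5136828726694], [0.0, 353.47946583026334, 238.80146505416621], [0.0, 0.0, 1.0]] [-2.38275549  1.61690267  0.25107176] [-0.62437834 -0.03963782  0.38072859] 3
```

View pics/a_top.png

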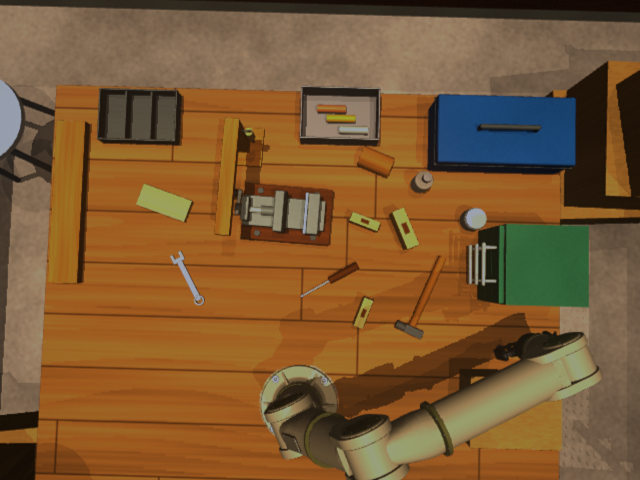

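View pics/a_side.png

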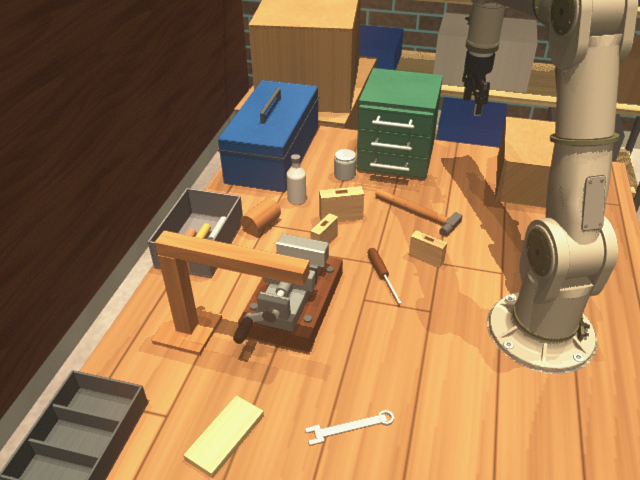

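View pics/a_wrist.png

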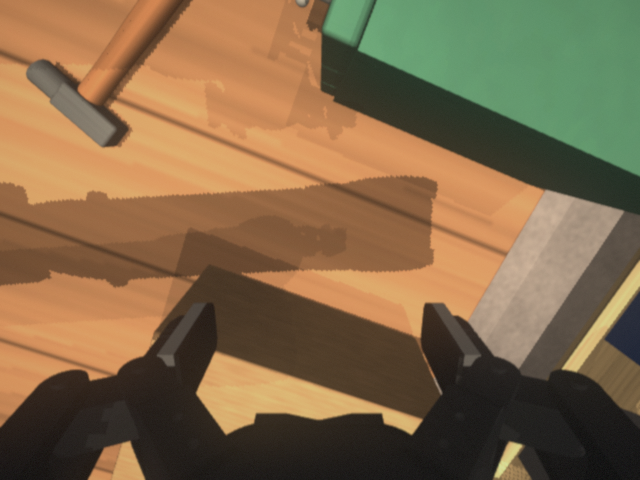

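```bash
cat > h.py <<'E'
import numpy as np, cv2
from scipy.spatial.transform import Rotation as R
from plant import manip
def P(p):
    Rm=R.from_rotvec(np.ravel(p["rvec"])).as_matrix(); return np.array(p["intrinsics"]),Rm,np.ravel(p["tvec"])
def back(p,uv,z):
    K,Rm,t=P(p); d=Rm.T@np.linalg.solve(K,[uv[0],uv[1],1.]); c=-Rm.T@t
    return c+d*(z-c[2])/d[2]
def proj(p,X):
    K,Rm,t=P(p); q=(Rm@np.atleast_2d(X).T).T+t; q=q@K.T; return q[:,:2]/q[:,2:]
def tri(ps,uvs):
    A=[];b=[]
    for p,uv in zip(ps,uvs):
        K,Rm,t=P(p); M=K@np.c_[Rm,t]
        for i in (0,1):
            r=M[i]-uv[i]*M[2]; A.append(r[:3]/1000); b.append(-r[3]/1000)
    x,res,_,_=np.linalg.lstsq(np.array(A),np.array(b),rcond=None); return x
E
python3 - <<'E'
from h import *
T=manip.get_image("top");S=manip.get_image("side")
for th in ["seat","rail","jaw","crank","hub","grip_mid","blank_mid","blank","hammer","driver","spanner","glue","tin","round_blank","offcut"]:
    for n,p in(("T",T),("S",S)):
        print(th,n,[(np.round(d["centre"],1).tolist(),round(d["conf"],2)) for d in manip.landmark_of(th,p)])
def crop(p,x,y,w,h,f,name): cv2.imwrite(name,cv2.resize(p["color"][y:y+h,x:x+w],None,fx=f,fy=f,interpolation=cv2.INTER_CUBIC))
crop(T,205,110,240,150,3.3,"pics/b_top.png")
crop(S,150,160,250,190,3.2,"pics/b_side.png")
E
```

```text
seat T [([305.5, 215.8], 0.64), ([188.9, 278.9], 0.39), ([283.1, 209.7], 0.35)]
seat S [([302.8, 258.4], 0.62)]
rail T [([220.0, 199.6], 0.71)]
rail S [([258.8, 276.4], 0.79), ([350.3, 428.0], 0.68), ([270.2, 320.6], 0.67)]
jaw T [([285.3, 209.8], 0.95)]
jaw S [([289.3, 278.5], 0.92)]Traceback (most recent call last):
  File "<stdin>", line 5, in <module>
ValueError: it knows: blank, blank_mid, driver, glue, grip_mid, hammer, hub, jaw, offcut, rail, round_blank, seat, spanner, tin
```

```bash
python3 - <<'E'
from h import *
T=manip.get_image("top");S=manip.get_image("side")
for th in ["hub","grip_mid","blank_mid","blank","hammer","driver","spanner","glue","tin","round_blank","offcut"]:
    for n,p in(("T",T),("S",S)):
        print(th,n,[(np.round(d["centre"],1).tolist(),round(d["conf"],2)) for d in manip.landmark_of(th,p)])
def crop(p,x,y,w,h,f,name): cv2.imwrite(name,cv2.resize(p["color"][y:y+h,x:x+w],None,fx=f,fy=f,interpolation=cv2.INTER_CUBIC))
crop(T,205,110,240,150,3.3,"pics/b_top.png")
crop(S,150,160,250,190,3.2,"pics/b_side.png")
E
```

```text
hub T [([233.3, 209.7], 0.63), ([284.4, 210.6], 0.25)]
hub S [([270.1, 318.1], 0.66)]
grip_mid T [([226.9, 191.5], 0.6), ([403.1, 229.2], 0.47)]
grip_mid S [([241.2, 331.6], 0.59)]
blank_mid T [([365.0, 314.7], 0.79), ([363.3, 223.4], 0.56), ([188.3, 279.1], 0.4)]
blank_mid S [([344.5, 202.5], 0.64), ([324.2, 232.3], 0.63)]
blank T [([403.9, 227.9], 0.89), ([363.0, 222.4], 0.78), ([362.7, 312.1], 0.68)]
blank S [([323.6, 240.4], 0.97), ([342.6, 223.3], 0.94), ([424.3, 257.8], 0.82), ([389.2, 280.4], 0.36), ([261.2, 228.5], 0.19)]
hammer T [([424.7, 295.8], 0.79)]
hammer S [([413.3, 214.0], 0.66)]
driver T [([329.9, 279.6], 0.89)]
driver S [([387.5, 279.4], 0.56), ([261.5, 225.5], 0.31)]
spanner T [([185.3, 279.1], 0.59), ([286.1, 211.4], 0.5)]
spanner S [([348.3, 428.5], 0.64)]
glue T [([418.9, 179.6], 0.77), ([401.0, 228.8], 0.7)]
glue S [([300.4, 200.2], 0.96), ([340.2, 219.3], 0.35)]
tin T [([330.3, 280.2], 0.7), ([472.3, 220.1], 0.59), ([418.2, 183.1], 0.19)]
tin S [([242.0, 331.1], 0.72), ([344.6, 173.4], 0.57)]
round_blank T [([377.1, 161.4], 0.79)]
round_blank S [([260.4, 226.9], 0.75)]
offcut T [([164.8, 203.5], 0.93)]
offcut S [([225.2, 437.6], 0.73)]
```

View pics/b_top.png

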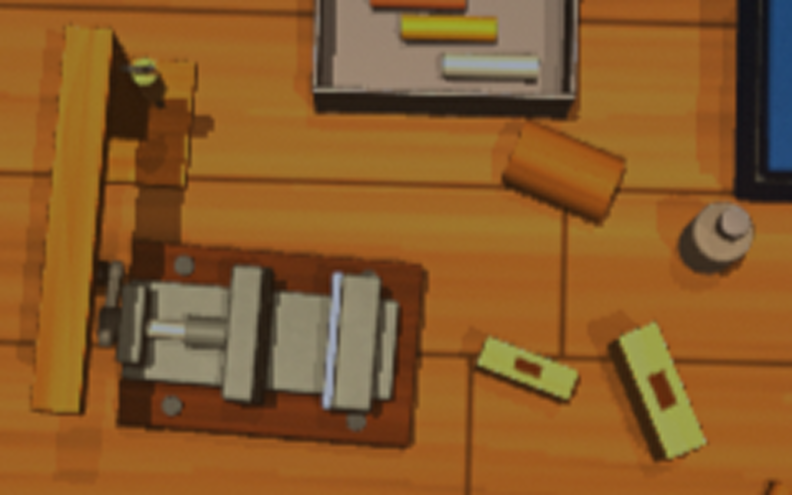

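View pics/b_side.png

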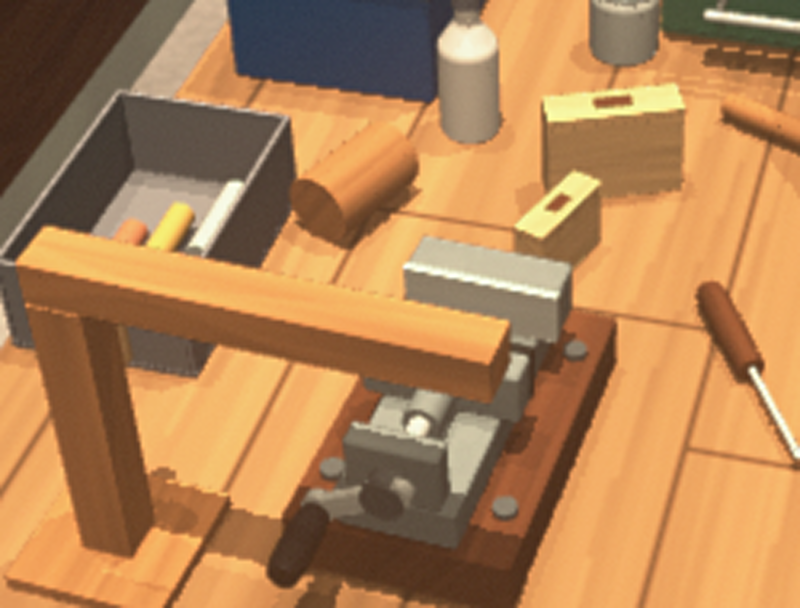

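```bash
python3 - <<'E'
from h import *
T=manip.get_image("top");S=manip.get_image("side")
def crop(p,x,y,w,h,f,name): cv2.imwrite(name,cv2.resize(p["color"][y:y+h,x:x+w],None,fx=f,fy=f,interpolation=cv2.INTER_CUBIC))
crop(T,235,175,105,75,7,"pics/c_top.png")
crop(S,230,225,120,125,5,"pics/c_side.png")
crop(T,340,195,100,70,8,"pics/c_blank.png")
crop(S,310,175,70,75,8,"pics/c_blankS.png")
E
```

```text
(no output)
```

View pics/c_top.png

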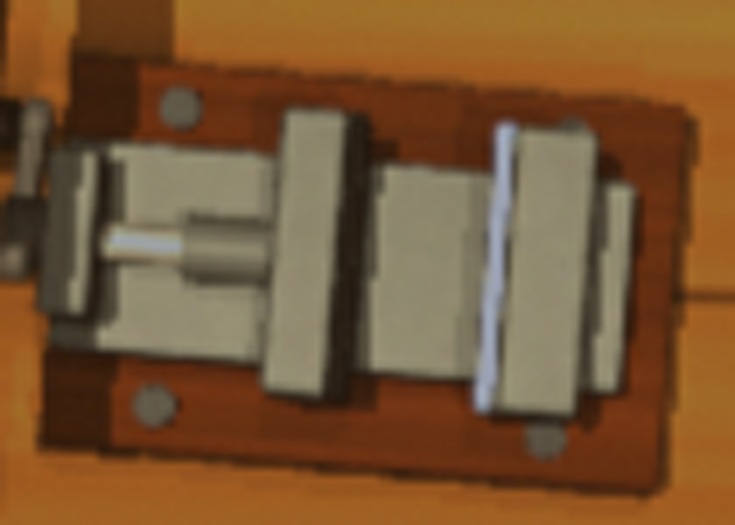

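View pics/c_side.png

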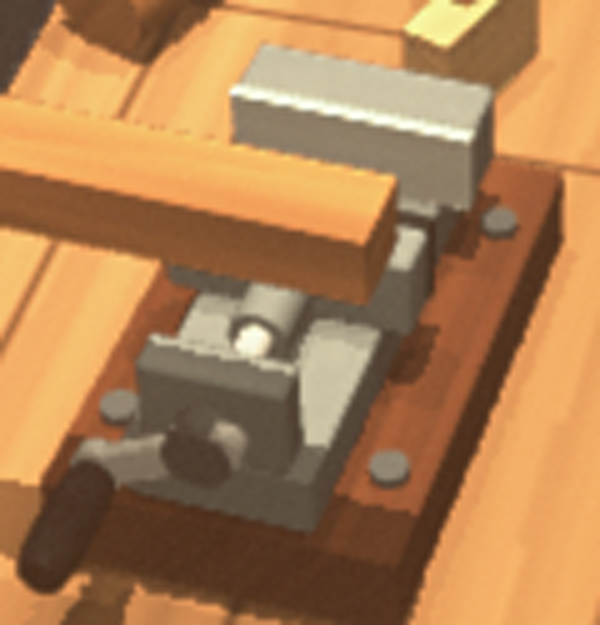

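View pics/c_blank.png

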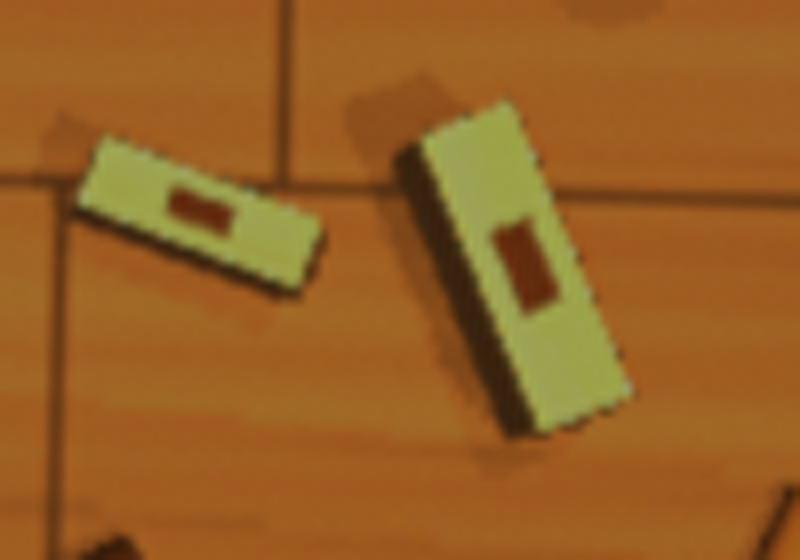

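View pics/c_blankS.png

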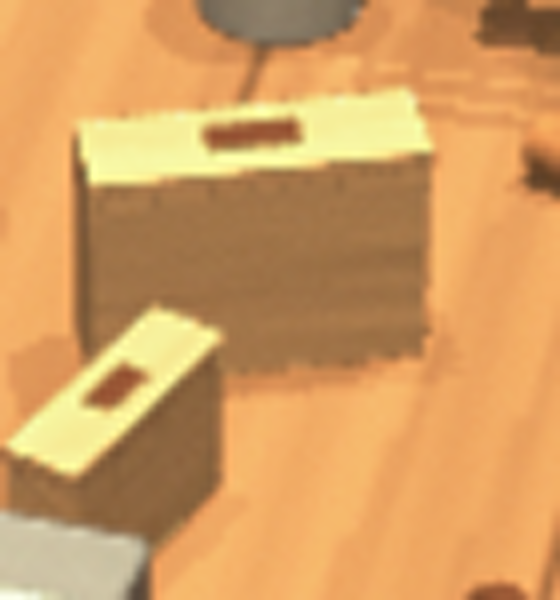

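```bash
python3 - <<'E'
from h import *
from scipy.optimize import least_squares
T=manip.get_image("top");S=manip.get_image("side")
ct=lambda x,y:((x+.5)/7+235-.5,(y+.5)/7+175-.5)
cs=lambda x,y:((x+.5)/5+230-.5,(y+.5)/5+225-.5)
cb=lambda x,y:((x+.5)/8+340-.5,(y+.5)/8+195-.5)
cB=lambda x,y:((x+.5)/8+310-.5,(y+.5)/8+175-.5)
# vise: seat frame coords z rel bench
obs=[(T,ct(75,52),(.085,.19,.05)),(T,ct(690,105),(.085,-.08,.05)),(T,ct(660,492),(-.085,-.08,.05)),(T,ct(42,447),(-.085,.19,.05)),
(T,ct(597,135),(.06,-.043,.13)),(T,ct(575,415),(-.06,-.043,.13)),(T,ct(497,122),(.06,0,.13)),(T,ct(476,410),(-.06,0,.13)),
(S,cs(233,93),(.06,0,.13)),(S,cs(472,138),(-.06,0,.13)),(S,cs(262,45),(.06,-.043,.13)),(S,cs(492,90),(-.06,-.043,.13)),(S,cs(562,172),(-.085,-.08,.05)),(S,cs(408,560),(-.085,.19,.05)),(S,cs(470,210),(-.06,0,.085))]
def W(v,X): c,s=np.cos(v[2]),np.sin(v[2]); return np.array([v[0]+c*X[0]-s*X[1],v[1]+s*X[0]+c*X[1],X[2]])
f=lambda v:np.concatenate([proj(p,W(v,X))[0]-uv for p,uv,X in obs])
r=least_squares(f,[.55,0,0],loss='soft_l1'); v=r.x; print("vise",v,np.round(f(v).reshape(-1,2),1).tolist())
# jaw
loc=lambda w:np.array([np.cos(v[2])*(w[0]-v[0])+np.sin(v[2])*(w[1]-v[1]),-np.sin(v[2])*(w[0]-v[0])+np.cos(v[2])*(w[1]-v[1]),w[2]])
for n,q in dict(Lt=(288,108),Lb=(264,390),Rt=(348,112),Rb=(322,395),Dt=(368,118),Db=(345,402)).items(): print(n,loc(back(T,ct(*q),.13)))
j=tri([T,S],[(285.3,209.8),(289.3,278.5)]);print("jaw net",loc(j))
s=tri([T,S],[(305.5,215.8),(302.8,258.4)]);print("seat net",loc(s))
h=tri([T,S],[(233.3,209.7),(270.1,318.1)]);print("hub net",loc(h),h)
print("hub side y=?", [loc(back(S,(270.1,318.1),.105))])
g=tri([T,S],[(226.9,191.5),(241.2,331.6)]);print("grip net",loc(g),g)
ra=tri([T,S],[(220,199.6),(258.8,276.4)]);print("rail",loc(ra),ra)
# blank
bo=[(T,cb(*q)) for q in((420,140),(508,100),(632,392),(542,432))]
co=np.array([back(p,uv,.09)[:2] for p,uv in bo]); print(co, [np.linalg.norm(co[i]-co[(i+1)%4]) for i in range(4)])
cS=np.array([back(S,cB(*q),.09)[:2] for q in((78,122),(410,90),(432,152),(92,185))]);print("side corners",cS,[np.linalg.norm(cS[i]-cS[(i+1)%4]) for i in range(4)])
print(co.mean(0),cS.mean(0))
print("other side jaws px mortise"), 
d=(co[3]-co[0]+co[2]-co[1]); print("yaw T",np.arctan2(d[1],d[0])); d=(cS[1]-cS[0]+cS[2]-cS[3]);print("yaw S",np.arctan2(d[1],d[0]))
for th in ["hammer","driver","spanner","glue","tin","round_blank","offcut"]:
    for d in manip.landmark_of(th,T)[:1]: print(th,np.round(back(T,d["centre"],0.0),3))
E
```

```text
vise [ 0.57393195 -0.00236631 -0.04313229] [[-0.5, 1.0], [-0.2, -0.2], [0.1, -0.0], [-0.2, -0.0], [0.6, -0.6], [0.7, 0.3], [0.2, 0.1], [0.1, -0.1], [-0.7, 0.4], [-0.1, 0.7], [-0.5, -1.0], [1.0, -1.1], [0.6, -0.4], [-1.0, 1.2], [0.3, 0.6]]
Lt [0.05993143 0.08787038 0.13      ]
Lb [-0.05827157  0.08879425  0.13      ]
Rt [0.06007129 0.06279503 0.13      ]
Rb [-0.05859913  0.06461315  0.13      ]
Dt [0.05816648 0.05428976 0.13      ]
Db [-0.06081057  0.0548671   0.13      ]
jaw net [0.00797194 0.05822532 0.08293085]
seat net [-0.0061743  -0.0035412   0.09644096]
hub net [-0.00384922  0.21003497  0.10883066] [0.57914279 0.20763929 0.10883066]
hub side y=? [array([-0.00160141,  0.20690213,  0.105     ])]
grip net [0.0528663  0.23833085 0.07847381] [0.63702565 0.23346335 0.07847381]
rail [0.00664794 0.22784173 0.24418634] [0.59039799 0.22497686 0.24418634]
[[ 0.58705076 -0.26284682]
 [ 0.60297106 -0.29527354]
 [ 0.49548101 -0.34357373]
 [ 0.47964528 -0.31049832]] [np.float64(0.03612406257259667), np.float64(0.11784320405241486), np.float64(0.03667087707484784), np.float64(0.11750150060664705)]
side corners [[ 0.60154703 -0.29803324]
 [ 0.49393518 -0.34419454]
 [ 0.47933548 -0.30971219]
 [ 0.58777707 -0.26338024]] [np.float64(0.11709472613239735), np.float64(0.03744574491232403), np.float64(0.11792467586046657), np.float64(0.03728862877045563)]
[ 0.54128703 -0.3030481 ] [ 0.54064869 -0.30383005]
other side jaws px mortise
yaw T -2.721649877100534
yaw S -2.7370962209114347
hammer [ 0.339 -0.394  0.   ]
driver [ 0.378 -0.083  0.   ]
spanner [0.364 0.351 0.   ]
glue [ 0.697 -0.349  0.   ]
tin [ 0.58  -0.527  0.   ]
round_blank [ 0.758 -0.211  0.   ]
offcut [0.603 0.432 0.   ]
```

```bash
cat >> h.py <<'E'
def rotdown(az):  # tool pointing down, tool y at azimuth az
    y=np.array([np.cos(az),np.sin(az),0]);z=np.array([0,0,-1.]);return np.c_[np.cross(y,z),y,z]
V=np.array([0.57393,-0.00237,-0.04313])
def vis(X):
    c,s=np.cos(V[2]),np.sin(V[2]); return np.array([V[0]+c*X[0]-s*X[1],V[1]+s*X[0]+c*X[1],.085+X[2]])
def togo(pos,Rm=None,s=None):
    s=s or manip.read_state(); R0=R.from_rotvec(s["tool_rot"]).as_matrix()
    d=R0.T@(np.array(pos)-s["tcp_pos"])*1000
    rv=R.from_matrix(R0.T@Rm).as_rotvec() if Rm is not None else None
    print("t",round(s["t"],2),"tcp",np.round(s["tcp_pos"],4),"shift tool mm",np.round(d,1),"rot",None if rv is None else np.round(rv,3),"F",np.round(s["wrist_force"],1),"gap",round(s["finger_gap"],4))
    return d,rv
E
python3 - <<'E'
from h import *
T=manip.get_image("top")
c=T["color"].copy()
az=-1.158; u=np.array([np.cos(az),np.sin(az)]); w=np.array([-u[1],u[0]]); C=np.array([.541,-.3035])
for op in(.085,.06):
  for sg in(1,-1):
    q=[np.r_[C+sg*u*(a)+w*b,.06] for a,b in((op/2,-.011),(op/2+.0145,-.011),(op/2+.0145,.011),(op/2,.011))]
    cv2.polylines(c,[np.round(proj(T,q)*8).astype(np.int32)],True,(255,0,0) if op>.08 else (0,0,255),1,shift=3)
cv2.imwrite("pics/d.png",cv2.resize(c[190:270,335:445],None,fx=7,fy=7,interpolation=cv2.INTER_CUBIC))
togo((.28,-.40,.238)); togo((.541,-.3035,.238),rotdown(az))
E
```

```text
t 2.35 tcp [ 0.2306 -0.5809  0.2393] shift tool mm [ 112.7 -149.9    1.3] rot None F [-0.2 -0.2  0.4] gap 0.0852
t 2.35 tcp [ 0.2306 -0.5809  0.2393] shift tool mm [ 390.9 -143.3    1.3] rot [-0.    -0.    -0.035] F [-0.2 -0.2  0.4] gap 0.0852
```

View pics/d.png

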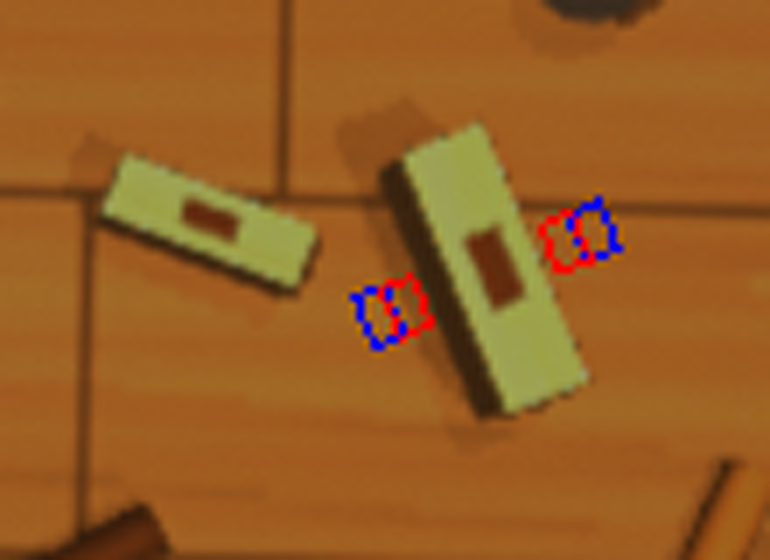

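The blanks are at top-view pixels (403,228), (364,221) and (364,312). The one at (403,228) measures about 118 x 37 mm at 90 mm height, so it is the largest, and the crop confirms it. Both fingers fit beside it fully open.

Emit:
step_arm(
  commands=[19,-25,0,0,0,0,100,19,-25,0,0,0,0,100,19,-25,0,0,0,0,100,19,-25,0,0,0,0,100,19,-25,0,0,0,0,100,18,-25,0,0,0,0,100,28,1,0,0,0,0,100,28,1,0,0,0,0,100,28,1,0,0,0,0,100,28,1,0,0,0,0,100,28,1,0,0,0,0,100,28,1,0,0,0,0,100,28,1,0,0,0,0,100,28,0,0,0,0,0,100,27,0,0,0,0,0,100,27,0,0,0,0,-0.035,100,0,0,0,0,0,0,100,0,0,0,0,0,0,100],
  squeeze=60,
)

```text
t: 4.15
tcp_pos: [0.5414, -0.3034, 0.239]
tool_rot: [-3.074, -0.645, 0.001]
wrist_force: [-1.0, -0.1, -1.5]
finger_gap: 0.0855
```

```bash
python3 - <<'E'
from h import *
togo((.541,-.3035,.065),rotdown(-1.158)); s=manip.read_state(); print(s["joint_pos"])
p=manip.get_image("wrist"); c=p["color"].copy()
C=np.array([.541,-.3035]);a=.4125; u=np.array([np.cos(a),np.sin(a)]);w=np.array([-u[1],u[0]])
q=proj(p,[np.r_[C+u*i*.06+w*j*.02,.09] for i,j in((1,1),(1,-1),(-1,-1),(-1,1))])
cv2.polylines(c,[np.round(q).astype(np.int32)],True,(0,0,255),1)
cv2.imwrite("pics/e.png",c)
E
```

```text
t 4.15 tcp [ 0.5414 -0.3034  0.239 ] shift tool mm [ -0.4   0.  174. ] rot [-0.001  0.     0.001] F [-1.  -0.1 -1.5] gap 0.0855
[ 0.63358397  0.38739823 -0.23994626  1.37319814  0.09123367  1.39238827
 -0.76261362]
```

View pics/e.png

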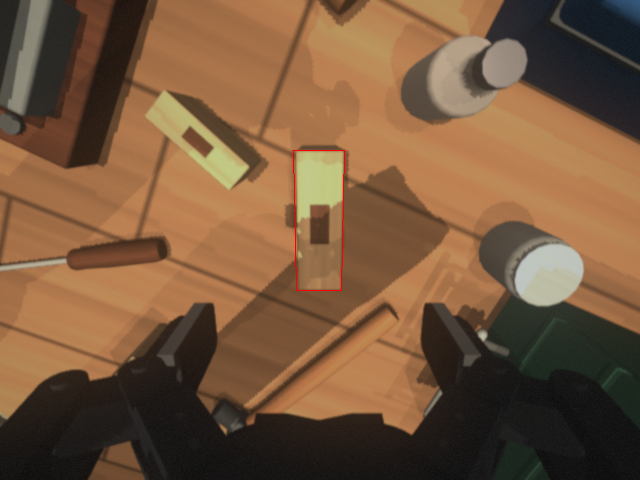

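The blank's top fits my outline, at columns 296–344 and rows 150–290. Descending to grasp it.

Emit:
step_arm(
  commands=[0,0,25,0,0,0,100,0,0,25,0,0,0,100,0,0,25,0,0,0,100,0,0,25,0,0,0,100,0,0,25,0,0,0,100,0,0,25,0,0,0,100,0,0,12,0,0,0,100,0,0,12,0,0,0,100,0,0,0,0,0,0,100,0,0,0,0,0,0,0,0,0,0,0,0,0,0,0,0,0,0,0,0,0,0,0,0,0,0,0,0,0,0,0,0,0,0,0,0,0,0,0,0,0,0],
  squeeze=60,
)

```text
t: 5.7
tcp_pos: [0.5419, -0.3038, 0.0665]
tool_rot: [3.074, 0.644, 0.002]
wrist_force: [-1.5, 0.9, 5.8]
finger_gap: 0.0373
```

```bash
python3 - <<'E'
from h import *
togo(vis((0,.0255,.215-.085)),rotdown(-1.158)); s=manip.read_state(); print(s["joint_pos"])
E
```

```text
t 5.7 tcp [ 0.5419 -0.3038  0.0665] shift tool mm [ 161.8 -286.  -148.7] rot [ 0.001 -0.001  0.   ] F [-1.5  0.9  5.8] gap 0.0373
[ 0.62943095  0.52004809 -0.22907962  1.58230694  0.13024741  1.05259933
 -0.79263913]
```

Emit:
step_arm(
  commands=[0,0,-10,0,0,0,0,0,0,-20,0,0,0,0,0,0,-25,0,0,0,0,0,0,-25,0,0,0,0,0,0,-25,0,0,0,0,0,0,-25,0,0,0,0,0,0,-25,0,0,0,0,0,0,-15,0,0,0.1,0,0,0,0,0,0,0.12,0,0,0,0,0,0,0.12,0,0,0,0,0,0,0.116,0,0,0,0,0,0,0,0,0,0,0,0,0,0,0],
)

```text
t: 7.0
tcp_pos: [0.541, -0.3035, 0.2351]
tool_rot: [-3.141, 0.062, 0.001]
wrist_force: [-0.4, -0.3, -4.1]
finger_gap: 0.0372
```

```bash
python3 - <<'E'
from h import *
togo(vis((0,.025,.237-.085)),rotdown(-np.pi/2+V[2]))
E
```

```text
t 7.0 tcp [ 0.541  -0.3035  0.2351] shift tool mm [  21.1 -327.2   -1.8] rot [-0.     0.001  0.004] F [-0.4 -0.3 -4.1] gap 0.0372
```

Emit:
step_arm(
  commands=[2,-25,0,0,0,0,0,2,-25,0,0,0,0,0,2,-25,0,0,0,0,0,2,-25,0,0,0,0,0,2,-25,0,0,0,0,0,2,-25,0,0,0,0,0,2,-25,0,0,0,0,0,2,-25,0,0,0,0,0,1,-25,0,0,0,0,0,1,-25,0,0,0,0,0,1,-25,0,0,0,0,0,1,-25,0,0,0,0,0,1,-18,0,0,0,0.004,0,0,-9,0,0,0,0,0,0,0,0,0,0,0,0,0,0,0,0,0,0,0],
)

```text
t: 8.6
tcp_pos: [0.5764, 0.0207, 0.2353]
tool_rot: [3.14, -0.074, -0.0]
wrist_force: [0.6, -0.4, -4.3]
finger_gap: 0.0376
```

```bash
python3 - <<'E'
from h import *
togo(vis((0,.025,.237-.085)),rotdown(-np.pi/2+V[2])); print(manip.read_state()["joint_pos"])
for n in("top","side"):
    p=manip.get_image(n); c=p["color"].copy(); m=manip.outline_of("blank",p)
    s=manip.read_state()
    for z,col in((.085,(0,0,255)),(.130,(255,0,0))):
        for y0 in (0,.0539):
            cv2.line(c,*[tuple(int(v) for v in np.round(a)) for a in proj(p,[vis((-.06,y0,z-.085)),vis((.06,y0,z-.085))])],col,1)
    x,y,w,h=(235,150,110,90) if n=="top" else (225,160,140,150)
    cv2.imwrite(f"pics/f_{n}.png",cv2.resize(c[y:y+h,x:x+w],None,fx=5.7 if n=="top" else 4,fy=5.7 if n=="top" else 4,interpolation=cv2.INTER_CUBIC))
p=manip.get_image("wrist"); cv2.imwrite("pics/f_wrist.png",p["color"])
E
```

```text
t 8.6 tcp [0.5764 0.0207 0.2353] shift tool mm [-1.4 -1.8 -1.7] rot [ 0.001  0.    -0.004] F [ 0.6 -0.4 -4.3] gap 0.0376
[ 0.17526986  0.30192043 -0.33719965  1.50199308  0.10164675  1.35509593
 -1.78762971]
```

View pics/f_top.png

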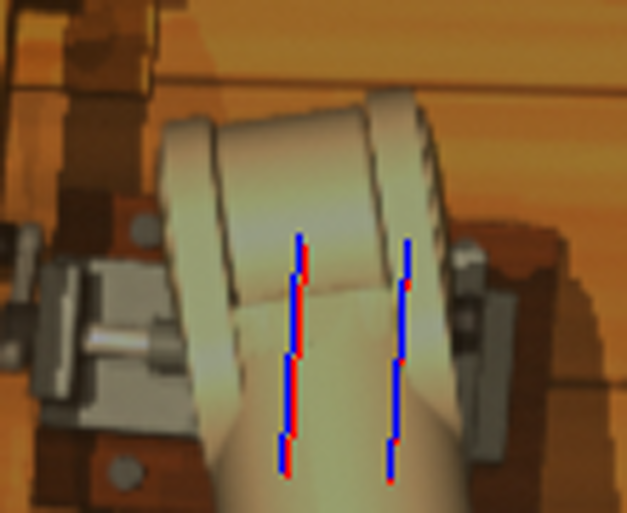

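View pics/f_side.png

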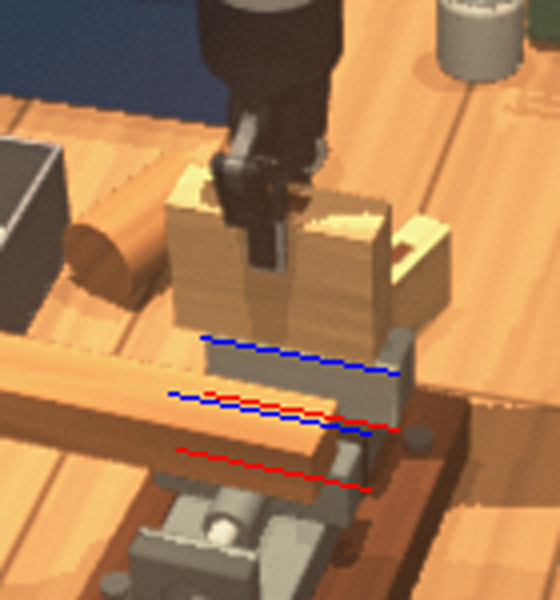

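View pics/f_wrist.png

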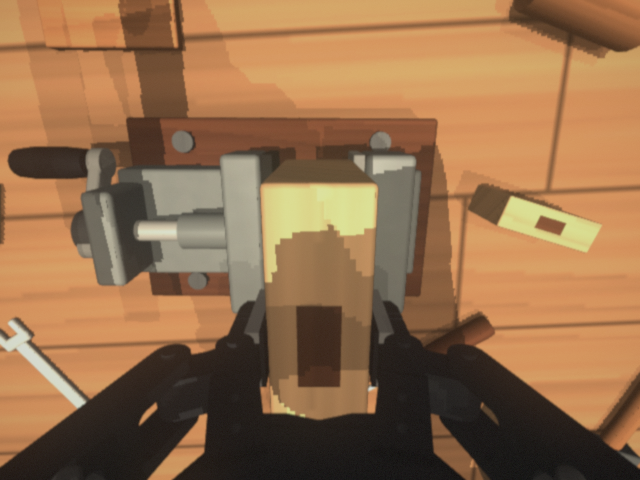

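Emit:
step_arm(
  commands=[-1.4,-1.8,10,0,0,-0.004,0,0,0,15,0,0,0,0,0,0,15,0,0,0,0,0,0,15,0,0,0,0,0,0,10,0,0,0,0,0,0,8,0,0,0,0,0,0,5,0,0,0,0,0,0,2,0,0,0,0,0,0,0,0,0,0,0,0,0,0,0,0,0,0],
)

```text
t: 9.85
tcp_pos: [0.5754, 0.024, 0.1559]
tool_rot: [-3.141, 0.068, -0.002]
wrist_force: [-1.1, 0.2, -3.2]
finger_gap: 0.0374
```

```bash
python3 - <<'E'
from h import *
togo(vis((0,.025,.1515-.085)),rotdown(-np.pi/2+V[2]))
p=manip.get_image("side");c=p["color"]; x,y,w,h=225,160,140,150
cv2.imwrite("pics/g.png",cv2.resize(c[y:y+h,x:x+w],None,fx=4,fy=4,interpolation=cv2.INTER_CUBIC))
E
```

```text
t 9.85 tcp [0.5754 0.024  0.1559] shift tool mm [-0.4  1.4  4.4] rot [-0.    -0.001  0.   ] F [-1.1  0.2 -3.2] gap 0.0374
```

View pics/g.png

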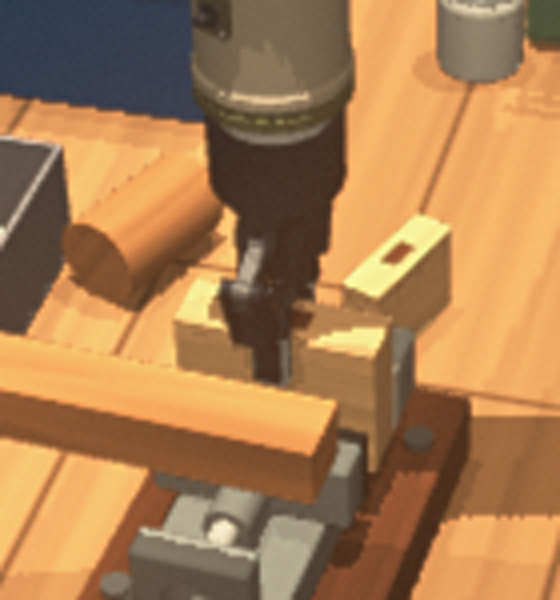

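Between the jaws with no contact yet, so I'll lower the last few mm.

Emit:
step_arm(
  commands=[0,1,2,0,0,0,0,0,0,1,0,0,0,0,0,0,1,0,0,0,0,0,0,0,0,0,0,0,0,0,0,0,0,0,0],
)

```text
t: 10.4
tcp_pos: [0.575, 0.0228, 0.1515]
tool_rot: [3.141, -0.068, 0.0]
wrist_force: [-1.6, -0.5, -1.2]
finger_gap: 0.0373
```

Emit:
step_arm(
  commands=[0,0,0.6,0,0,0,0,0,0,0,0,0,0,0,0,0,0,0,0,0,0],
)

```text
t: 10.7
tcp_pos: [0.575, 0.0229, 0.1515]
tool_rot: [3.141, -0.068, 0.001]
wrist_force: [-3.8, -1.1, 5.2]
finger_gap: 0.0371
```

Emit:
step_arm(
  commands=[0,0,0,0,0,0,60,0,0,0,0,0,0,80,0,0,0,0,0,0,100,0,0,0,0,0,0,100,0,0,-10,0,0,0,100,0,0,-25,0,0,0,100,0,0,-25,0,0,0,100,0,0,-25,0,0,0,100,0,0,0,0,0,0,100,0,0,0,0,0,0,100],
)

```text
t: 11.7
tcp_pos: [0.5754, 0.023, 0.2368]
tool_rot: [-3.141, 0.068, -0.003]
wrist_force: [0.1, -0.7, -1.3]
finger_gap: 0.0853
```

```bash
python3 - <<'E'
from h import *
togo(vis((0,.025,.1515-.085)),rotdown(-np.pi/2+V[2]))
p=manip.get_image("wrist");c=p["color"].copy()
for pts in ([(.06,0,.045),(-.06,0,.045)],[(.06,.0539,.045),(-.06,.0539,.045)],[(.06,.006,.09),(.06,.044,.09),(-.06,.044,.09),(-.06,.006,.09)]):
    cv2.polylines(c,[np.round(proj(p,[vis(a) for a in pts])).astype(np.int32)],len(pts)>2,(0,0,255),1)
cv2.imwrite("pics/h_wrist.png",c)
E
```

```text
t 11.7 tcp [0.5754 0.023  0.2368] shift tool mm [-0.5  0.4 85.2] rot [-0.    -0.002 -0.   ] F [ 0.1 -0.7 -1.3] gap 0.0853
```

View pics/h_wrist.png

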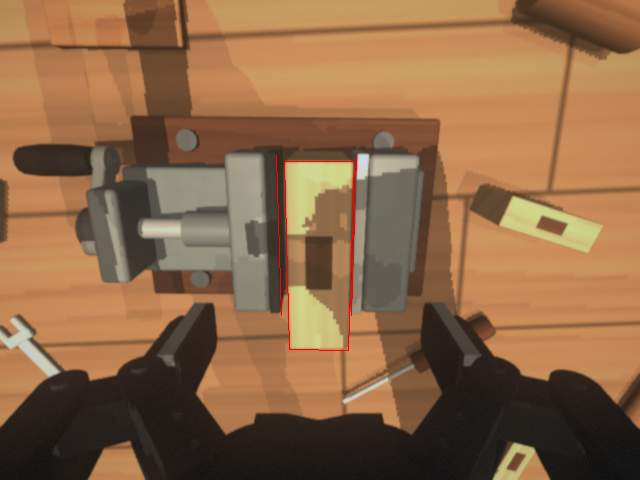

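```bash
python3 - <<'E'
from h import *
from scipy.optimize import least_squares
p=manip.get_image("wrist");S=manip.get_image("side")
cs=lambda x,y:((x+.5)/5+230-.5,(y+.5)/5+225-.5)
for th in("grip_mid","hub","rail"):
    for n,q in(("W",p),("S",S)): print(th,n,[(np.round(d["centre"],1).tolist(),round(d["conf"],2)) for d in manip.landmark_of(th,q)])
m=manip.outline_of("grip_mid",p); print([(d["extent"],round(d["conf"],2)) for d in m])
m=manip.outline_of("grip_mid",S); print([(d["extent"],round(d["conf"],2)) for d in m])
f=lambda v:np.concatenate([
 proj(p,vis((-.055*np.sin(v[0])+v[2],v[1]+.060,.020+.055*np.cos(v[0]))))[0]-(15,159),
 proj(p,vis((-.055*np.sin(v[0])+v[2],v[1],.020+.055*np.cos(v[0]))))[0]-(92,161),
 proj(S,vis((-.055*np.sin(v[0])+v[2],v[1]+.055,.020+.055*np.cos(v[0]))))[0]-cs(46,567),
 proj(S,vis((-.055*np.sin(v[0])+v[2],v[1]+.005,.020+.055*np.cos(v[0]))))[0]-cs(90,485)])
r=least_squares(f,[4.3,.208,0]);print(r.x,np.round(r.fun,1))
c=S["color"][290:360,220:300]; cv2.imwrite("pics/i_side.png",cv2.resize(c,None,fx=8,fy=8,interpolation=cv2.INTER_CUBIC))
c=p["color"][120:280,0:160]; cv2.imwrite("pics/i_w.png",cv2.resize(c,None,fx=4,fy=4,interpolation=cv2.INTER_CUBIC))
E
```

```text
grip_mid W [([52.8, 156.9], 0.89)]
grip_mid S [([240.1, 330.5], 0.76), ([388.9, 279.3], 0.34)]
hub W [([282.0, 221.9], 0.63)]
hub S [([268.9, 318.9], 0.6)]
rail W []
rail S [([257.3, 278.4], 0.89)]
[([8.1, 140.5, 86.0, 34.2], 0.8)]
[([235.0, 318.3, 15.4, 24.1], 0.55)]
[4.31426210e+00 2.06142342e-01 1.01781009e-03] [ 0.9  1.2 -0.8 -0.8 -0.8  0.  -0.7 -0.5]
```

View pics/i_side.png

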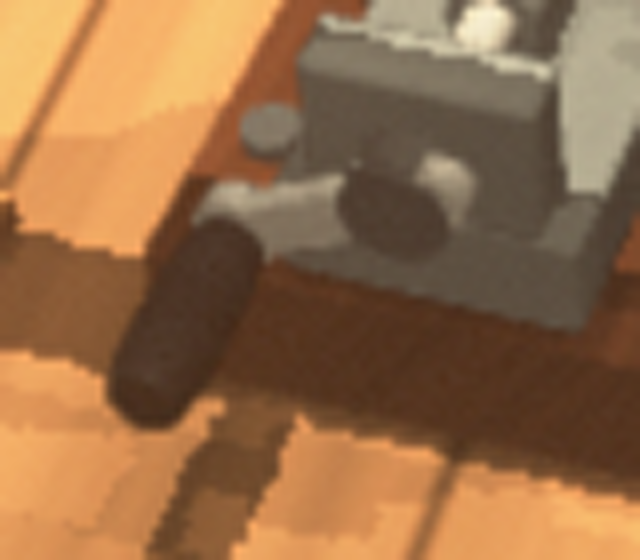

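View pics/i_w.png

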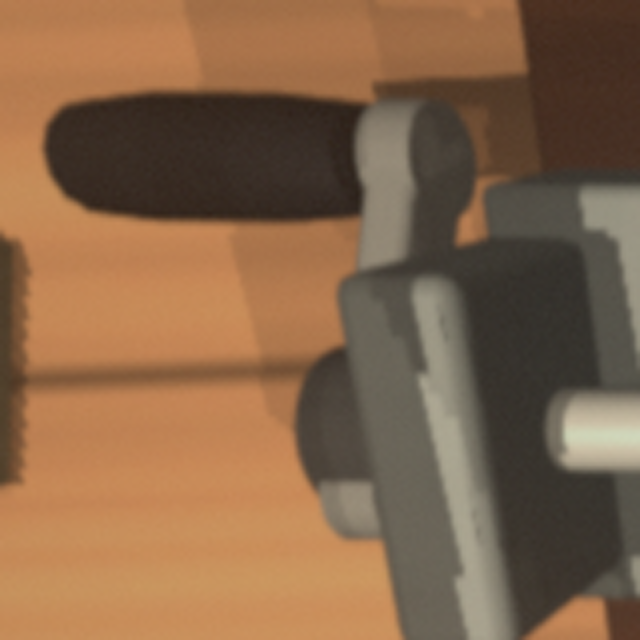

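Blank seated where planned: it matches my overlay. Crank is at about 4.31 rad with the grip on the +x side. Next: raise and turn the hand.

Emit:
step_arm(
  commands=[0,0,-14,0,0,-0.14,100,0,0,-14,0,0,-0.143,100,0,0,-14,0,0,-0.143,100,0,0,-14,0,0,-0.143,100,0,0,-14,0,0,-0.143,100,0,0,-14,0,0,-0.143,100,0,0,-14,0,0,-0.143,100,0,0,-14,0,0,-0.143,100,0,0,-14,0,0,-0.143,100,0,0,-14,0,0,-0.143,100,0,0,-5,0,0,-0.143,100,0,0,0,0,0,0,100],
)

```text
t: 13.45
tcp_pos: [0.5753, 0.023, 0.3816]
tool_rot: [2.267, 2.174, 0.002]
wrist_force: [-0.1, 1.1, -0.7]
finger_gap: 0.0854
```

```bash
cat >> h.py <<'E'
HY=.206
Rv=R.from_euler('z',V[2]).as_matrix()
def lean(deg):
    s,c=np.sin(np.radians(deg)),np.cos(np.radians(deg))
    return Rv@np.array([[0,1,0],[c,0,-s],[-s,0,-c]]).astype(float)
def gripax(q,y=.036): return vis((-.055*np.sin(q),HY+y,.020+.055*np.cos(q)))
def tcp_at(q,deg=35,y=.036,back=0): return gripax(q,y)+lean(deg)[:,2]*(.011-back)
E
python3 - <<'E'
from h import *
print(np.linalg.det(lean(35)))
print(tcp_at(4.31,back=.12),gripax(4.31))
togo(vis((.05,.34,.38-.085)),lean(0)); print(manip.read_state()["joint_pos"])
E
```

```text
1.0000000000000004
[0.63761985 0.29968464 0.1727486 ] [0.63492421 0.23722295 0.08346103]
t 13.45 tcp [0.5753 0.023  0.3816] shift tool mm [314.5  50.2   1.9] rot [ 0.002 -0.     0.002] F [-0.1  1.1 -0.7] gap 0.0854
[ 0.30730458  0.29948999 -0.55015324  1.20802792  0.15570756  1.6732129
 -0.24807781]
```

Emit:
step_arm(
  commands=[26,4,0,0,0,0,100,26,4,0,0,0,0,100,26,4,0,0,0,0,100,26,4,0,0,0,0,100,26,4,0,0,0,0,100,26,4,0,0,0,0,100,26,4,0,0,0,0,100,26,4,0,0,0,0,100,26,5,0,0,0,0,100,26,5,0,0,0,0,100,27,4,0,0,0,0,100,27,4,0,0,0,0,100,0,0,0,0,-0.12,0,100,0,0,0,0,-0.12,0,100,0,0,0,0,-0.12,0,100,0,0,0,0,-0.12,0,100,0,0,0,0,-0.131,0,100,0,0,0,0,0,0,100,0,0,0,0,0,0,100],
)

```text
t: 15.35
tcp_pos: [0.638, 0.3199, 0.3481]
tool_rot: [2.128, 2.018, -0.372]
wrist_force: [-0.6, 0.3, -0.2]
finger_gap: 0.0854
```

```bash
python3 - <<'E'
from h import *
togo(tcp_at(4.31,back=.12),lean(35)); print(manip.read_state()["joint_pos"])
p=manip.get_image("side");cv2.imwrite("pics/j.png",p["color"])
p=manip.get_image("wrist");cv2.imwrite("pics/j_w.png",p["color"])
E
```

```text
t 15.35 tcp [0.638  0.3199 0.3481] shift tool mm [ 34.3   7.4 172.9] rot [-0.041 -0.301  0.003] F [-0.6  0.3 -0.2] gap 0.0854
[-0.70151784  0.84502205  0.32674875  0.4702776   0.00951634  2.04183318
 -0.50665375]
```

View pics/j.png

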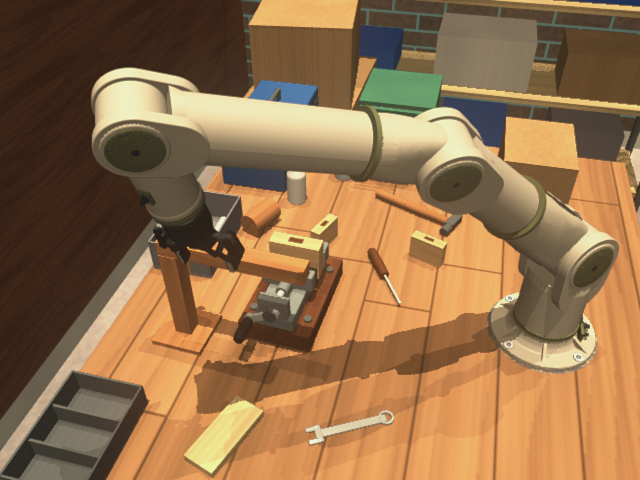

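View pics/j_w.png

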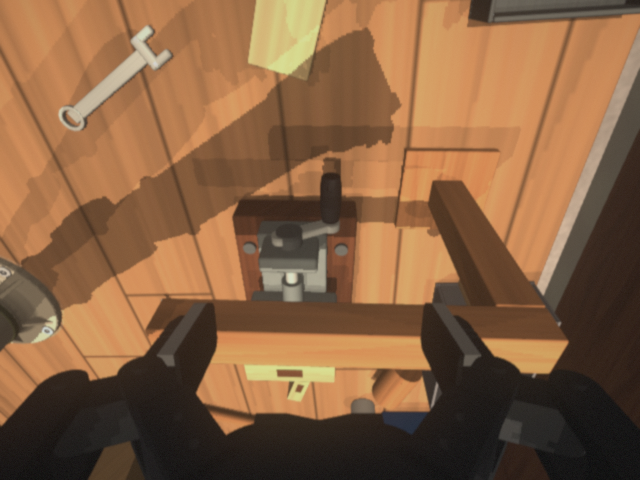

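Emit:
step_arm(
  commands=[6,0,19,0,0,0,100,6,0,19,0,0,0,100,6,0,19,0,-0.04,0,100,6,0,19,0,-0.04,0,100,7,0,19,-0.02,-0.04,0,100,7,0,18,-0.02,-0.04,0,100,8,0,18,0,-0.05,0,100,0,0,0,0,0,0,100],
)

```text
t: 16.25
tcp_pos: [0.631, 0.3176, 0.2038]
tool_rot: [1.965, 1.9, -0.538]
wrist_force: [-0.9, -0.2, -1.7]
finger_gap: 0.0857
```

```bash
python3 - <<'E'
from h import *
togo(tcp_at(4.31,back=.12),lean(35)); print(manip.read_state()["joint_pos"])
E
```

```text
t 16.25 tcp [0.631  0.3176 0.2038] shift tool mm [ 0.2  7.6 35.7] rot [-0.005 -0.086  0.011] F [-0.9 -0.2 -1.7] gap 0.0857
[-0.84251177  0.8876042   0.36741913  0.79743806  0.1442856   1.80290761
 -0.58137138]
```

Emit:
step_arm(
  commands=[0,4,9,-0.005,-0.043,0.011,100,0,4,9,0,-0.043,0,100,0,0,8,0,0,0,100,0,0,8,0,0,0,100,0,0,0,0,0,0,100],
)

```text
t: 16.75
tcp_pos: [0.6412, 0.2954, 0.1813]
tool_rot: [1.926, 1.829, -0.593]
wrist_force: [0.1, -0.4, 0.1]
finger_gap: 0.0855
```

```bash
python3 - <<'E'
from h import *
togo(tcp_at(4.31),lean(35)); print(manip.read_state()["joint_pos"])
p=manip.get_image("wrist");c=p["color"].copy()
q=4.31
for y in(0,.06):
    a=proj(p,gripax(q,y))[0]; cv2.circle(c,tuple(int(v) for v in np.round(a)),5,(0,0,255),1)
print([(np.round(d["centre"],1).tolist(),round(d["conf"],2)) for d in manip.landmark_of("grip_mid",p)], proj(p,gripax(q,.033)))
cv2.imwrite("pics/k_w.png",c)
E
```

```text
t 16.75 tcp [0.6412 0.2954 0.1813] shift tool mm [  7.5  -4.3 124.7] rot [ 0.004 -0.005 -0.009] F [ 0.1 -0.4  0.1] gap 0.0855
[-0.84936887  0.92738043  0.39382507  0.81736756  0.18684255  1.78547296
 -0.59227465]
[([312.8, 228.0], 0.81)] [[312.62113625 228.5539222 ]]
```

View pics/k_w.png

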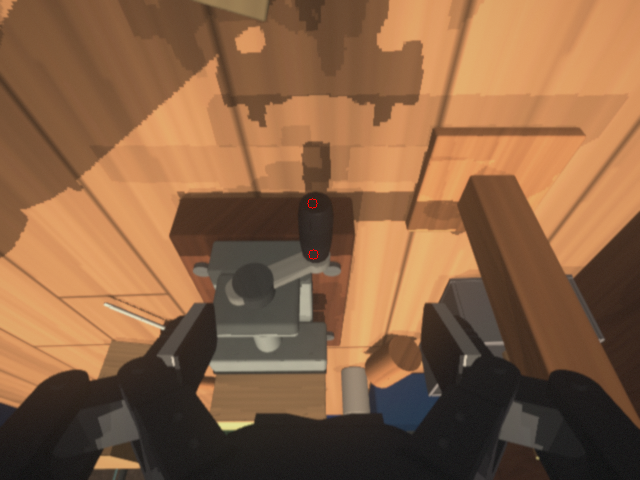

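Emit:
step_arm(
  commands=[1.5,-1,20,0,0,0,75,1.5,-1,20,0,0,0,65,1.5,-1,20,0,0,-0.009,65,1.5,0,20,0,0,0,65,1.5,0,20,0,0,0,65,0,0,14,0,0,0,65,0,0,10,0,0,0,65,0,0,0,0,0,0,65],
  squeeze=40,
)

```text
t: 17.65
tcp_pos: [0.6356, 0.2317, 0.0747]
tool_rot: [1.917, 1.84, -0.597]
wrist_force: [-0.1, -0.4, -0.3]
finger_gap: 0.0556
```

```bash
python3 - <<'E'
from h import *
togo(tcp_at(4.31),lean(35)); print(manip.read_state()["joint_pos"])
p=manip.get_image("side");c=p["color"];cv2.imwrite("pics/l.png",cv2.resize(c[200:400,150:370],None,fx=3.5,fy=3,interpolation=cv2.INTER_CUBIC))
p=manip.get_image("wrist");cv2.imwrite("pics/l_w.png",p["color"])
E
```

```text
t 17.65 tcp [0.6356 0.2317 0.0747] shift tool mm [-0.5 -0.9  0.6] rot [ 0.003 -0.005  0.001] F [-0.1 -0.4 -0.3] gap 0.0556
[-0.83469436  0.90226704  0.38618396  1.11412263  0.20005479  1.51096995
 -0.62315869]
```

View pics/l.png

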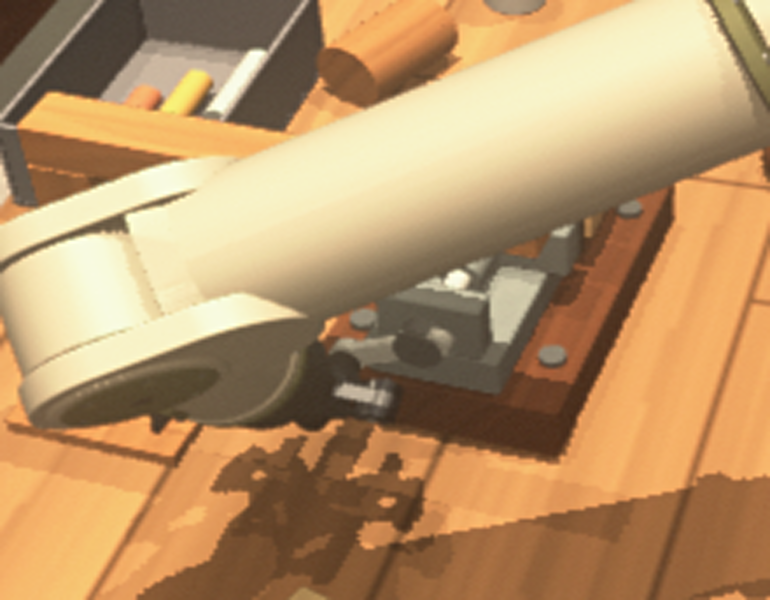

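View pics/l_w.png

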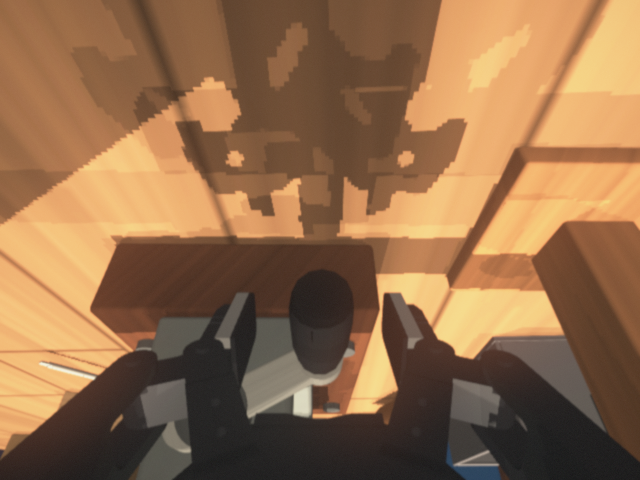

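Emit:
step_arm(
  commands=[0,0,0,0,0,0,0,0,0,0,0,0,0,0,0,0,0,0,0,0,0,0,0,0,0,0,0,0,0,0,0,0,0,0,0],
  squeeze=40,
)

```text
t: 18.25
tcp_pos: [0.6364, 0.2337, 0.0757]
tool_rot: [1.916, 1.842, -0.592]
wrist_force: [3.9, 4.2, 1.1]
finger_gap: 0.0243
```

```bash
cat >> h.py <<'E'
def qnow(s=None):
    s=s or manip.read_state(); R0=R.from_rotvec(s["tool_rot"]).as_matrix()
    g=s["tcp_pos"]-R0[:,2]*.011; l=Rv.T@(g-np.array([V[0],V[1],.085])); dx,dz=l[0],l[2]-.020
    q=np.arctan2(-dx,dz)%(2*np.pi); return q,np.hypot(dx,dz),l
def rows(q0,dq,n,deg=35,r=55):
    s,c=np.sin(np.radians(deg)),np.cos(np.radians(deg)); out=[];q=q0;acc=np.zeros(3);done=np.zeros(3)
    for i in range(n):
        a=q;q+=dq;dx=-r*(np.sin(q)-np.sin(a));dz=r*(np.cos(q)-np.cos(a))
        acc+=[-s*dz,dx,-c*dz]; st=np.round(acc-done,1); done+=st; out.append(st.tolist())
    return out
E
python3 - <<'E'
from h import *
togo(tcp_at(4.31),lean(35)); q,r,l=qnow(); print(q,r,l)
for x in rows(q,.1,3)+rows(q+.3,.2,9): print(x)
E
```

```text
t 18.25 tcp [0.6364 0.2337 0.0757] shift tool mm [-1.6 -1.7  2.6] rot [ 0.007 -0.007  0.001] F [3.9 4.2 1.1] gap 0.0243
4.34254052742919 0.05599040099285829 [ 5.22044497e-02  2.44801301e-01 -2.39081843e-04]
[-3.0, 1.7, -4.3]
[-3.1, 1.2, -4.4]
[-3.1, 0.7, -4.4]
[-6.3, -0.3, -9.0]
[-6.1, -2.5, -8.8]
[-5.8, -4.6, -8.1]
[-5.0, -6.5, -7.3]
[-4.3, -8.1, -6.1]
[-3.2, -9.4, -4.6]
[-2.1, -10.4, -3.0]
[-0.9, -10.8, -1.3]
[0.4, -11.0, 0.6]
```

Emit:
step_arm(
  commands=[-3,1.7,-4.3,0,0,0,0,-3.1,1.2,-4.4,0,0,0,0,-3.1,0.7,-4.4,0,0,0,0,-6.3,-0.3,-9,0,0,0,0,-6.1,-2.5,-8.8,0,0,0,0,-5.8,-4.6,-8.1,0,0,0,0],
)

```text
t: 18.85
tcp_pos: [0.6367, 0.2338, 0.1252]
tool_rot: [1.914, 1.84, -0.579]
wrist_force: [18.5, 6.8, 4.4]
finger_gap: 0.0246
```

```bash
python3 - <<'E'
from h import *
togo(tcp_at(4.31),lean(35)); q,r,l=qnow(); print(q,r,l)
E
```

```text
t 18.85 tcp [0.6367 0.2338 0.1252] shift tool mm [26.3 -2.7 43.5] rot [ 0.016 -0.01  -0.002] F [18.5  6.8  4.4] gap 0.0246
5.22269949443734 0.06002673619173241 [0.0523789  0.24486612 0.04931995]
```

```bash
cat > circ.py <<'E'
import json,sys
from h import *
from scipy.optimize import least_squares
q,r,l=qnow(); s=manip.read_state()
try: pts=json.load(open("pts.json"))
except Exception: pts=[[.0522,-.0002],[.0524,.0493]]
p=[l[0],l[2]]
if pts[-1]!=p: pts.append(p)
json.dump(pts,open("pts.json","w"))
A=np.array(pts); f=lambda c:np.r_[np.hypot(A[:,0]-c[0],A[:,1]-c[1])-.055,(c[0]-.0)/10,(c[1]-.02)/10]
c=least_squares(f,[.003,.0245]).x
qq=np.arctan2(-(l[0]-c[0]),l[2]-c[1])%(2*np.pi)
F=Rv.T@s["wrist_force"]; tan=np.array([-np.cos(qq),0,-np.sin(qq)]); rad=np.array([-np.sin(qq),0,np.cos(qq)])
print("t",s["t"],"centre",np.round(c,4),"q",round(qq,3),"r",np.round(f(c)[:-2]*1000,1),"Ft",round(F@tan,1),"Fr",round(F@rad,1),"Fy",round(F[1],1),"gap",s["finger_gap"],"tilt",np.round(R.from_matrix(R.from_rotvec(s["tool_rot"]).as_matrix().T@lean(35)).as_rotvec(),3),"y",round(l[1],4))
dq=float(sys.argv[1]);n=int(sys.argv[2])
for x in rows(qq,dq,n): print(x)
E
python3 circ.py .2 7
```

```text
t 18.85 centre [0.0032 0.0247] q 5.177 r [-0.  0.  0.] Ft -4.2 Fr 18.3 Fy 7.6 gap 0.024556759691961565 tilt [ 0.016 -0.01  -0.002] y 0.2449
[-5.3, -5.9, -7.6]
[-4.6, -7.6, -6.5]
[-3.6, -9.0, -5.1]
[-2.4, -10.1, -3.6]
[-1.3, -10.7, -1.8]
[-0.1, -11.0, -0.1]
[1.2, -10.8, 1.8]
```

Emit:
step_arm(
  commands=[-4.5,-2.4,-8.2,0,0,0,0,-4.6,-7.6,-6.5,0,0,0,0,-3.6,-9,-5.1,0,0,0,0,-2.4,-10.1,-3.6,0,0,0,0],
)

```text
t: 19.25
tcp_pos: [0.605, 0.2354, 0.1532]
tool_rot: [1.916, 1.84, -0.585]
wrist_force: [7.7, 6.3, 8.3]
finger_gap: 0.0246
```

```bash
python3 circ.py .2 8
```

```text
t 19.25 centre [0.0032 0.025 ] q 5.96 r [ 0.1 -0.1 -0.1  0.2] Ft -4.4 Fr 10.2 Fy 6.6 gap 0.024623860043534194 tilt [ 0.011 -0.008 -0.001] y 0.2451
[-1.4, -10.7, -2.0]
[-0.1, -11.0, -0.2]
[1.1, -10.8, 1.6]
[2.3, -10.2, 3.3]
[3.4, -9.2, 4.9]
[4.4, -7.8, 6.3]
[5.3, -6.2, 7.5]
[5.8, -4.2, 8.3]
```

Emit:
step_arm(
  commands=[-1.5,-10.4,-4.2,0,0,0,0,-0.1,-11,-0.2,0,0,0,0,1.1,-10.8,1.6,0,0,0,0,2.3,-10.2,3.3,0,0,0,0,3.4,-9.2,4.9,0,0,0,0,4.4,-7.8,6.3,0,0,0,0],
)

```text
t: 19.85
tcp_pos: [0.5442, 0.2385, 0.1353]
tool_rot: [1.916, 1.841, -0.591]
wrist_force: [11.4, 1.9, -4.3]
finger_gap: 0.0245
```

```bash
python3 circ.py .2 10
```

```text
t 19.85 centre [0.0031 0.0251] q 0.9 r [ 0.3 -0.  -0.1  0.1  0.2] Ft -3.6 Fr -11.5 Fy 2.4 gap 0.024516442631332985 tilt [ 0.007 -0.007  0.001] y 0.2456
[5.3, -5.9, 7.6]
[5.9, -4.0, 8.4]
[6.2, -1.9, 8.8]
[6.3, 0.4, 9.0]
[6.1, 2.4, 8.8]
[5.7, 4.6, 8.2]
[5.1, 6.5, 7.2]
[4.3, 8.1, 6.1]
[3.2, 9.4, 4.6]
[2.1, 10.3, 3.0]
```

Emit:
step_arm(
  commands=[6,-4.3,8.6,0,0,0,0,5.9,-4,8.4,0,0,0,0,6.2,-1.9,8.8,0,0,0,0,6.3,0.4,9,0,0,0,0,6.1,2.4,8.8,0,0,0,0,5.7,4.6,8.2,0,0,0,0,5.1,6.5,7.2,0,0,0,0],
)

```text
t: 20.55
tcp_pos: [0.5483, 0.2383, 0.0627]
tool_rot: [1.916, 1.84, -0.595]
wrist_force: [3.5, 2.4, 7.4]
finger_gap: 0.0247
```

```bash
python3 circ.py .2 10
```

```text
t 20.55 centre [0.0031 0.0251] q 2.346 r [ 0.3 -0.1 -0.1  0.   0.2 -0.2] Ft -2.9 Fr -7.6 Fy 2.5 gap 0.024724861316868726 tilt [ 0.005 -0.005  0.001] y 0.2456
[4.0, 8.4, 5.8]
[3.0, 9.7, 4.2]
[1.9, 10.5, 2.7]
[0.6, 10.9, 0.8]
[-0.7, 11.0, -0.9]
[-1.9, 10.4, -2.7]
[-3.0, 9.6, -4.4]
[-4.1, 8.4, -5.8]
[-5.0, 6.8, -7.1]
[-5.6, 4.9, -8.0]
```

Emit:
step_arm(
  commands=[3.6,9.1,5.2,0,0,0,0,3,9.7,4.2,0,0,0,0,1.9,10.5,2.7,0,0,0,0,0.6,10.9,0.8,0,0,0,0,-0.7,11,-0.9,0,0,0,0],
)

```text
t: 21.05
tcp_pos: [0.5983, 0.2358, 0.0473]
tool_rot: [1.917, 1.841, -0.6]
wrist_force: [-3.7, 1.2, 0.7]
finger_gap: 0.0248
```

```bash
python3 circ.py .1 12
```

```text
t 21.05 centre [0.0031 0.0252] q 3.343 r [ 0.3 -0.1 -0.1  0.   0.2 -0.2 -0. ] Ft -3.6 Fr -1.4 Fy 1.1 gap 0.024755470771695008 tilt [ 0.002 -0.004  0.002] y 0.2452
[-0.8, 5.3, -1.1]
[-1.1, 5.2, -1.6]
[-1.3, 4.9, -1.9]
[-1.7, 4.7, -2.4]
[-1.9, 4.4, -2.7]
[-2.2, 4.0, -3.1]
[-2.3, 3.6, -3.4]
[-2.6, 3.2, -3.7]
[-2.7, 2.7, -3.9]
[-2.9, 2.3, -4.1]
[-3.0, 1.7, -4.3]
[-3.1, 1.2, -4.4]
```

Emit:
step_arm(
  commands=[-0.8,5.3,-1.1,0,0,0,0,-1.1,5.2,-1.6,0,0,0,0,-1.3,4.9,-1.9,0,0,0,0,-1.7,4.7,-2.4,0,0,0,0,-1.9,4.4,-2.7,0,0,0,0],
)

```text
t: 21.55
tcp_pos: [0.6239, 0.2347, 0.0604]
tool_rot: [1.916, 1.84, -0.595]
wrist_force: [4.8, -2.1, -11.5]
finger_gap: 0.0241
```

```bash
python3 circ.py .1 9
```

```text
t 21.55 centre [0.0031 0.0252] q 3.872 r [ 0.3 -0.1 -0.1 -0.   0.1 -0.2  0.  -0.2] Ft -4.0 Fr 11.8 Fy -1.9 gap 0.0241388439579122 tilt [ 0.005 -0.005  0.001] y 0.2452
[-2.2, 3.9, -3.2]
[-2.5, 3.5, -3.4]
[-2.6, 3.1, -3.8]
[-2.8, 2.6, -4.0]
[-2.9, 2.0, -4.1]
[-3.0, 1.6, -4.3]
[-3.1, 1.1, -4.5]
[-3.1, 0.4, -4.4]
[-3.2, -0.0, -4.5]
```

Emit:
step_arm(
  commands=[-1.4,5.2,-2,0,0,0,0,-2.5,3.5,-3.4,0,0,0,0,-2.6,3.1,-3.8,0,0,0,0],
)

```text
t: 21.85
tcp_pos: [0.635, 0.234, 0.073]
tool_rot: [1.917, 1.839, -0.597]
wrist_force: [-3.0, -4.4, -3.2]
finger_gap: 0.0245
```

```bash
python3 circ.py .1 8
```

```text
t 21.85 centre [0.0031 0.0252] q 4.179 r [ 0.2 -0.1 -0.1  0.   0.2 -0.1 -0.  -0.3  0.3] Ft -4.2 Fr -0.8 Fy -4.5 gap 0.02445147902669418 tilt [ 0.004 -0.004  0.   ] y 0.2451
[-2.8, 2.6, -4.0]
[-2.9, 2.0, -4.2]
[-3.0, 1.5, -4.3]
[-3.1, 1.0, -4.4]
[-3.2, 0.5, -4.5]
[-3.1, -0.1, -4.5]
[-3.2, -0.6, -4.5]
[-3.1, -1.2, -4.4]
```

Emit:
step_arm(
  commands=[-2.8,2.6,-4,0,0,0,0,-2.9,2,-4.2,0,0,0,0],
)

```text
t: 22.05
tcp_pos: [0.6397, 0.2338, 0.083]
tool_rot: [1.917, 1.839, -0.596]
wrist_force: [-2.4, -5.1, -3.9]
finger_gap: 0.0247
```

```bash
python3 circ.py .1 8
```

```text
t 22.05 centre [0.0032 0.0251] q 4.379 r [ 0.2 -0.2 -0.2  0.   0.2 -0.1 -0.  -0.3  0.3  0.3] Ft -4.4 Fr -0.8 Fy -5.2 gap 0.024698283356059624 tilt [ 0.004 -0.004  0.   ] y 0.245
[-3.0, 1.5, -4.3]
[-3.1, 1.0, -4.5]
[-3.2, 0.5, -4.4]
[-3.1, -0.1, -4.5]
[-3.2, -0.6, -4.5]
[-3.0, -1.2, -4.4]
[-3.0, -1.7, -4.3]
[-2.9, -2.2, -4.1]
```

Emit:
step_arm(
  commands=[-3.8,1.5,-3.8,0,0,0,0,-3.1,1,-4.5,0,0,0,0],
)

```text
t: 22.25
tcp_pos: [0.6423, 0.2336, 0.0936]
tool_rot: [1.917, 1.84, -0.594]
wrist_force: [-1.3, -2.8, -4.0]
finger_gap: 0.0247
```

```bash
python3 circ.py .1 6
```

```text
t 22.25 centre [0.0032 0.0251] q 4.577 r [ 0.1 -0.2 -0.2 -0.   0.3 -0.1 -0.1 -0.4  0.2  0.3  0.3] Ft -4.1 Fr -0.7 Fy -2.9 gap 0.024673101243557264 tilt [ 0.006 -0.006  0.001] y 0.2449
[-3.1, 0.5, -4.5]
[-3.2, -0.1, -4.5]
[-3.1, -0.6, -4.5]
[-3.1, -1.2, -4.4]
[-3.0, -1.7, -4.2]
[-2.9, -2.2, -4.2]
```

Emit:
step_arm(
  commands=[-3.1,0.5,-4.5,0,0,0,0,-3.2,-0.1,-4.5,0,0,0,0],
)

```text
t: 22.45
tcp_pos: [0.6427, 0.2336, 0.1044]
tool_rot: [1.916, 1.841, -0.594]
wrist_force: [0.7, -3.2, -5.9]
finger_gap: 0.0243
```

```bash
python3 circ.py .1 6
```

```text
t 22.45 centre [0.0033 0.0252] q 4.772 r [ 0.1 -0.3 -0.3 -0.   0.3 -0.  -0.1 -0.4  0.2  0.2  0.3  0.3] Ft -5.9 Fr 0.5 Fy -3.1 gap 0.024316166733710936 tilt [ 0.006 -0.006  0.001] y 0.2449
[-3.1, -0.6, -4.5]
[-3.1, -1.1, -4.4]
[-3.0, -1.7, -4.3]
[-2.9, -2.2, -4.1]
[-2.8, -2.7, -3.9]
[-2.6, -3.1, -3.7]
```

Now gripping: about 5.9 N at the grip, against roughly 4 N running free.

Emit:
step_arm(
  commands=[-3.1,-0.6,-4.5,0,0,0,0,-3.1,-1.1,-4.4,0,0,0,0],
)

```text
t: 22.65
tcp_pos: [0.641, 0.2337, 0.1152]
tool_rot: [1.916, 1.841, -0.593]
wrist_force: [3.3, -2.1, -6.1]
finger_gap: 0.0243
```

```bash
python3 circ.py .1 6
```

```text
t 22.65 centre [0.0033 0.0252] q 4.97 r [ 0.1 -0.3 -0.3 -0.1  0.3 -0.  -0.  -0.4  0.2  0.2  0.2  0.2  0.2] Ft -6.8 Fr 1.7 Fy -1.9 gap 0.024314604904562998 tilt [ 0.006 -0.006  0.001] y 0.245
[-3.0, -1.7, -4.3]
[-2.9, -2.1, -4.1]
[-2.8, -2.7, -4.0]
[-2.5, -3.1, -3.7]
[-2.4, -3.6, -3.4]
[-2.2, -4.0, -3.1]
```

Emit:
step_arm(
  commands=[-3,-1.7,-4.3,0,0,0,0,-1.5,-1,-2,0,0,0,0],
)

```text
t: 22.85
tcp_pos: [0.6382, 0.2338, 0.1232]
tool_rot: [1.917, 1.841, -0.593]
wrist_force: [6.1, -1.3, -5.6]
finger_gap: 0.0248
```

```bash
python3 circ.py .1 2
```

```text
t 22.85 centre [0.0033 0.0252] q 5.124 r [ 0.1 -0.3 -0.3 -0.1  0.3  0.  -0.  -0.4  0.2  0.2  0.2  0.2  0.2  0.2] Ft -7.6 Fr 3.4 Fy -1.0 gap 0.024792406878210153 tilt [ 0.006 -0.006  0.001] y 0.245
[-2.8, -2.4, -4.0]
[-2.7, -3.0, -3.8]
```

Emit:
step_arm(
  commands=[0,0,0,0,0,0,0,0,0,0,0,0,0,0,0,0,0,0,0,0,0,0,0,0,0,0,0,0],
)

```text
t: 23.25
tcp_pos: [0.6382, 0.2338, 0.1231]
tool_rot: [1.916, 1.84, -0.593]
wrist_force: [4.6, -0.7, 1.9]
finger_gap: 0.0248
```

```bash
python3 circ.py .1 2; python3 -c "
from h import *
print(manip.read_state()['joint_pos'])"
```

```text
t 23.25 centre [0.0033 0.0252] q 5.122 r [ 0.1 -0.4 -0.4 -0.1  0.3  0.1 -0.  -0.4  0.2  0.2  0.2  0.2  0.2  0.2
  0.1] Ft -0.1 Fr 5.0 Fy -0.5 gap 0.024830027473099456 tilt [ 0.006 -0.006  0.001] y 0.2449
[-2.8, -2.4, -4.0]
[-2.7, -3.0, -3.9]
[-0.83368965  0.86373116  0.3938569   1.06893517  0.2097095   1.58400137
 -0.59260726]
```

Emit:
step_arm(
  commands=[0,0,0,0,0,0,40,0,0,0,0,0,0,60,0,0,0,0,0,0,65,0,0,0,0,0,0,65,0,0,-10,0,0,0,65,0,0,-20,0,0,0,65,0,0,-20,0,0,0,65,0,0,-20,0,0,0,65,0,0,-20,0,0,0,65,0,0,-20,0,0,0,65,0,0,0,0,0,0,65],
)

```text
t: 24.35
tcp_pos: [0.6402, 0.2987, 0.2155]
tool_rot: [1.916, 1.843, -0.588]
wrist_force: [0.3, 1.0, 0.5]
finger_gap: 0.0554
```

```bash
python3 - <<'E'
from h import *
from scipy.optimize import least_squares
togo(tcp_at(5.12)); 
T=manip.get_image("top");S=manip.get_image("side");W=manip.get_image("wrist")
cv2.imwrite("pics/m_T.png",cv2.resize(T["color"][160:260,215:345],None,fx=6,fy=6,interpolation=cv2.INTER_CUBIC))
cv2.imwrite("pics/m_S.png",S["color"]);cv2.imwrite("pics/m_W.png",W["color"])
for n,p in(("T",T),("S",S),("W",W)):print(n,[(np.round(d["centre"],1).tolist(),round(d["conf"],2)) for d in manip.landmark_of("blank_mid",p)],proj(p,vis((0,.019,.045))))
E
```

```text
t 24.35 tcp [0.6402 0.2987 0.2155] shift tool mm [ -0.8  -3.8 119. ] rot None F [0.3 1.  0.5] gap 0.0554
T [([296.9, 211.4], 0.64), ([363.7, 222.8], 0.54), ([364.2, 311.7], 0.52)] [[297.72202271 212.10650489]]
S [([430.4, 247.9], 0.9), ([301.1, 251.3], 0.72)] [[296.8975881  253.33370286]]
W [([275.0, 357.1], 0.76), ([135.5, 347.0], 0.71)] [[272.99736222 355.24298013]]
```

View pics/m_T.png

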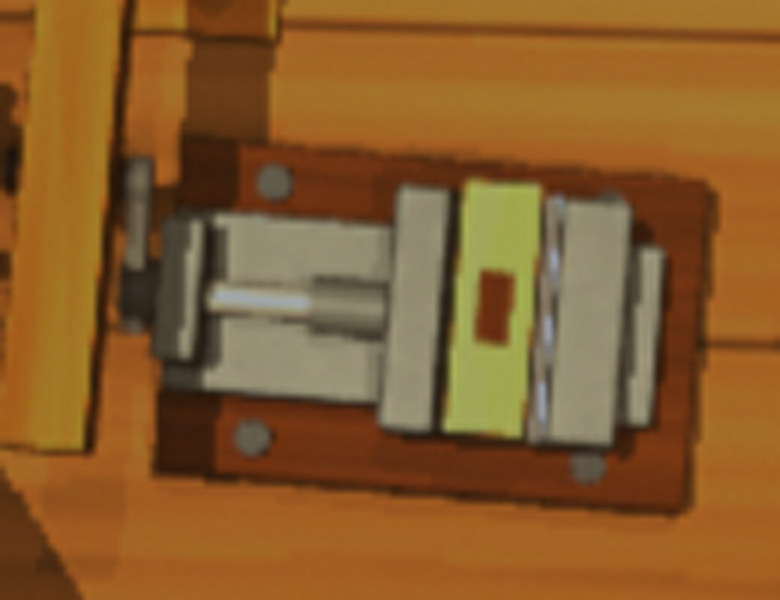

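View pics/m_S.png

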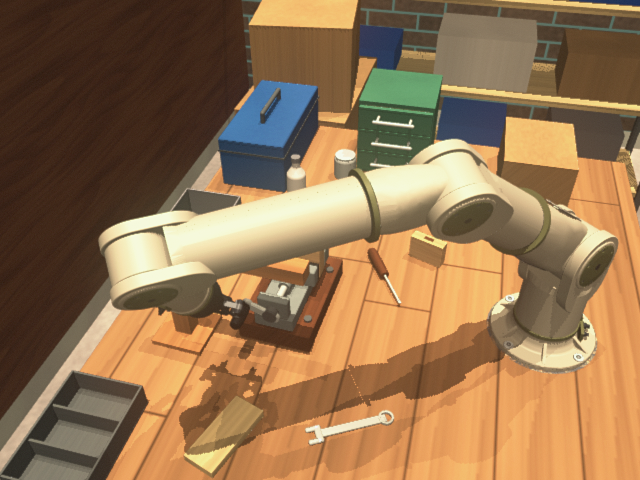

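View pics/m_W.png

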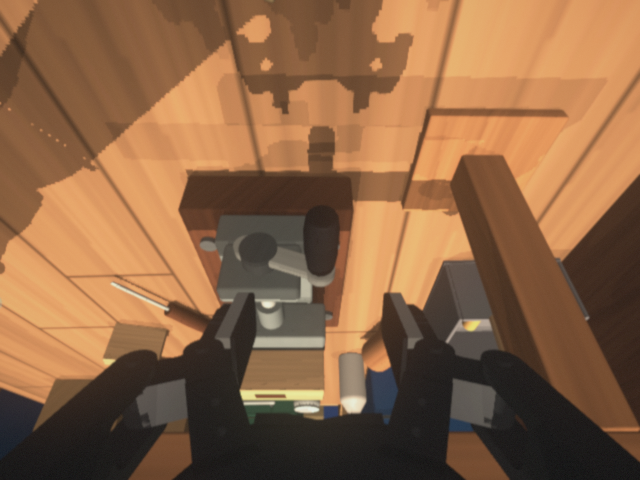

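```bash
python3 - <<'E'
from h import *
T=manip.get_image("top")
ct=lambda x,y:((x+.5)/6+215-.5,(y+.5)/6+160-.5)
for z in(.175,):
  L=[Rv.T@(back(T,ct(*q),z)-[V[0],V[1],.085]) for q in((467,180),(541,184),(525,438),(443,432))]
  print(np.round(L,4),np.mean(L,0)); d=L[0]-L[3]+L[1]-L[2]; print("yaw",np.arctan2(d[1],d[0])-0)
for q in((398,186),(380,430)): print(Rv.T@(back(T,ct(*q),.13)-[V[0],V[1],.085]))
print(np.linalg.inv(P(T)[1])@-P(T)[2])
for th in ["hammer","driver","spanner","glue","tin","round_blank","offcut"]:
    for d in manip.landmark_of(th,T)[:1]: print(th,np.round(back(T,d["centre"],0.0),3),round(d["conf"],2))
E
```

```text
[[ 0.0587  0.0371  0.09  ]
 [ 0.0593  0.0019  0.09  ]
 [-0.0615  0.0006  0.09  ]
 [-0.0614  0.0394  0.09  ]] [-0.00121408  0.01974115  0.09      ]
yaw -0.004032175402676091
[0.05932592 0.07260146 0.045     ]
[-0.05988304  0.07225786  0.045     ]
[ 0.40555894 -0.04451038  1.86570895]
driver [ 0.381 -0.09   0.   ] 0.89
spanner [0.369 0.36  0.   ] 0.77
glue [ 0.696 -0.357  0.   ] 0.72
tin [ 0.575 -0.519  0.   ] 0.55
round_blank [ 0.748 -0.218  0.   ] 0.87
offcut [0.608 0.443 0.   ] 0.71
```

```bash
python3 -c "
from h import *
print(manip.read_state()['wrist_force']); print(manip.sign_off())"
```

```text
[ 0.46575144  0.19368482 -0.25168466]
the job is handed in; nothing more can be done
None
```

I stood the largest blank on the vise bed midway along the jaws and wound the crank clockwise by about 7 rad until the jaw gripped it. Then I let go, backed the hand away, and handed the job in at about 25 s.

**Grip:** The force at the crank grip rose from about 4 N running free to 7.6 N, inside the 6–9 N band. That works out to roughly 90 N between jaw and blank; I had no direct reading of the jaw force.

**Position:** In the top view, using the vise axes, the blank is 1 mm off the middle of the jaws. Its centre is 19.7 mm from the fixed jaw's face, which puts it against that jaw within about 1 mm. It is square to the jaws within 0.004 rad.

**Other checks:**
- The wrist force was about 0.5 N after backing off, so the robot is touching nothing.
- Six of the seven bystanders were re-found within about 13 mm of where they started, about the detector's scatter. The hammer was not detected in the last top view, but the arm never went near it after the first move.
- The first attempt to lean the hand over the crank stopped short near a joint limit. I finished the lean lower down.
- The crank's centre came out about 3 mm off in x and 5 mm in z from the given geometry (the z part may be how the barrel sat in the fingers). I corrected for both while winding.

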